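# Clear the door leaf and offer up the pull handle

### The job

Stray hex nuts are lying on the cupboard's sliding door leaf where its new pull handle goes: sweep all four with the hand sweeper, not with the fingers, off the leaf into the yellow bin tucked under its edge, and stand the sweeper back on the bench clear of the bin. Then fetch the stainless bar handle over the top of the stacked yellow bins and finish while still holding it still and level, feet down, about a centimetre above the leaf without touching it, with its two feet lined up over the two drilled holes so I can check the fit. Do not shift the stacked bins or disturb the ratchet, cup and carabiner.

Things in the scene. Friction and masses are not known exactly. Their poses are not given: they have to be found in the camera images.
- door: pale wooden sliding door leaf lying flat and immovable on two dark bearers: 220 x 220 mm board, 18 mm thick, its top face 75 mm above the bench. Origin: on the bench below the middle of the leaf; its +y edge (110 mm from the middle) overhangs the yellow catch bin; own x and y run along the edges, its yaw varies by about 0.2 rad.
- holes_mid (a point): point on the top face of the leaf midway between the two dark drilled holes (12 mm wide, 96 mm apart, lying 48 mm either way along the door's own x); this is the middle of the leaf's top face. Axes as the door.
- catch_bin: low open yellow bin, fixed, 200 (x) x 130 (y) x 53 mm high, walls 4 mm, origin at the centre of its underside on the bench, turned as the door, 145 mm from the door's middle along door +y, so that its near 30 mm lies under the leaf's +y edge and its mouth, 22 mm below the leaf's top face, is open for the 100 mm beyond that edge.
- nut1: loose steel hex nut, 24 mm across the flats (28 mm over the corners), 13 mm high, 33 g, lying flat on the door leaf at the start, within 60 mm of its centre line (door x) and from 20 mm on the -y side to 80 mm on the +y side of its middle. Origin: centre of its underside.
- nut2: loose steel hex nut, 24 mm across the flats (28 mm over the corners), 13 mm high, 33 g, lying flat on the door leaf at the start, within 60 mm of its centre line (door x) and from 20 mm on the -y side to 80 mm on the +y side of its middle. Origin: centre of its underside.
- nut3: loose steel hex nut, 24 mm across the flats (28 mm over the corners), 13 mm high, 33 g, lying flat on the door leaf at the start, within 60 mm of its centre line (door x) and from 20 mm on the -y side to 80 mm on the +y side of its middle. Origin: centre of its underside.
- nut4: loose steel hex nut, 24 mm across the flats (28 mm over the corners), 13 mm high, 33 g, lying flat on the door leaf at the start, within 60 mm of its centre line (door x) and from 20 mm on the -y side to 80 mm on the +y side of its middle. Origin: centre of its underside.
- sweeper: hand sweeper standing upright on the bench: black rubber head 150 mm (own x) x 28 mm (own y) x 32 mm high, on it a wooden grip 80 mm (x) x 24 mm (y) reaching from 32 to 87 mm above its underside; 0.25 kg, loose. Symmetrical; pinch the grip across y from above, sweep along y. Origin: centre of its underside.
- handle: stainless bar pull handle, loose, about 0.14 kg, standing on its two feet on the bench beyond the row of stacked bins: round bar 12 mm thick and 140 mm long along own x, its axis 38 mm (top 44 mm) above the foot undersides; two posts 10 mm thick with round feet 24 mm wide and 5 mm thick, 48 mm either way of the middle. Symmetrical, may be turned half round. Origin: midway between the feet at their undersides, own z up to the bar.
- stack_a: two stacked yellow parts bins full of hardware, one loose object 150 mm long (own x), 90 mm wide (own y), 140 mm high, 0.9 kg, standing upright on the bench; part of the row between the handle and the door leaf. Origin: centre of its underside.
- stack_b: two stacked yellow parts bins full of hardware, one loose object 150 mm long (own x), 90 mm wide (own y), 140 mm high, 0.9 kg, standing upright on the bench; part of the row between the handle and the door leaf. Origin: centre of its underside.
- ratchet: black ratchet about 170 mm long lying on the bench beyond the sweeper, bystander. Origin: near the middle of its underside.
- cup: white ceramic tile spacer cup, 76 mm wide and 85 mm high, standing beyond the handle, bystander. Origin: centre of its underside.
- carabiner: aluminium carabiner, about 90 x 50 x 10 mm, lying at the far side, bystander. Origin: centre of its underside.

How it is judged:
By the outcome, as a careful person would: the job done as asked, in the order asked, and still so for the second after the job is handed in, while the arm keeps its last pose, push and grip.
It also fails if it takes over 72 s, if anything falls off the work surface, if the arm or the gripper's body presses on something with over 40 N, if the wrist force passes 120 N, or if a joint passes its speed limit or range.

### The arm

A 7-joint arm with a two-finger parallel gripper is mounted at the origin on the work surface. World frame = base frame: x ahead of the robot, y to its left, z up, the work surface at z = 0. Lengths are in mm, angles in rad, forces in N, time in s.
With the tool pointing down it reaches from about 400 to 850 mm from the base axis. Payload 4.5 kg.
Tool frame: the origin (TCP) lies at the centre of the arm's flange, where the gripper is bolted on; the fingertips stand 166 mm ahead of it and the grasp point (between the pads) lies 147 mm ahead of it (env.nose_length is the distance from the TCP to the fingertips, in mm); z points along the fingers, y is the line along which they close (so a half turn about z gives the same grasp; the last joint's range is limited). The gripper opens to 88 mm and grips with 3 to 60 N. Pads are 18 mm wide; open, the fingers measure 123 mm over their backs; the gripper's body (75 mm by 187 mm) begins 45 mm behind the grasp point.
Start: joints at [1.204, 0.689, -0.195, 1.565, 0.157, 0.902, -0.215], TCP at [243.871, -575.469, 404.743] pointing down, gripper open.
Joint ranges: [-3.01, 3.01], [-0.46, 2.08], [-1.47, 1.51], [0.13, 2.56], [-1, 4.14], [0.04, 2.09], [-2.66, 2.66]. Speed limits (rad/s): [2.57, 2.57, 3.14, 3.14, 3.14, 3.14, 3.14].

### API

Orientations are given as [roll, pitch, yaw] about the fixed x, y, z axes, in that order (R = Rz(yaw) Ry(pitch) Rx(roll)).
In Python, from rig import env, grab_frame gives the robot as it stands. The module is installed in compiled form; this text tells all that it offers.
- The arm moves only by the tool servo_tool, never from a script. Its argument "moves" is a list of rows, each a list of 7 numbers: the finger opening in mm, from 0 to 88.1, then the shift along the tool's x, y, z in mm, then the turn, a rotation vector about the tool's x, y, z in rad. In form: [[gripper, tx, ty, tz, rx, ry, rz], ...]. A call has 1 to 10 rows; each row shifts and turns the commanded pose from where the row before left it, along the tool's axes as they then stand; what a row does not reach is not made up. A row lasts 1/8 s, in which the tool goes at most 62.5 mm and 10.7 degrees, less where a joint would pass 70% of its speed; a pose out of reach is approached as far as the arm can. A call is refused whole if a number of a shift passes 62.5 or a number of a turn 0.188, either way. A call with a gripper value outside its range is refused whole. The fingers move at their own pace and stop on an object; the grip force is fixed at half the most. Time passes only in rows, so rows that do not move let the fingers close. It gives the time, the measured TCP pose, the force, the opening and the grip force at its end, in the units of the state.
- env.get_obs(): the state, without advancing time (a new reading comes with each control period).
- grab_frame(name): name is "scene" or "side" or "wrist"; returns a dict with "pixels" (480x640x3 uint8, blue, green, red), "fx", "fy", "cx", "cy" (pixels), "xyz" and "orientation" of the camera in the world; the wrist camera has in their place "T_tool_cam" (4x4, takes a point from camera to tool coordinates, whose origin is the TCP and whose axes are the flange's). Camera axes: x right, y down, z forward; pixel columns grow to the right and rows downward; lengths in mm; the calibration is good to about 2 mm. A picture is of the moment at which its call begins: read the wrist's pose just before it. There is no depth.
- env.job_done(): hands the job in; it is judged then, once.
The state is a dict: "clock": time; "qpos": joint angles; "qvel": joint speeds; "joint_torque": joint torques, N m; "position": TCP position; "tool_rot": TCP orientation; "force": force on the tool from outside, world axes, zero at the start; "moment": the same for the moment, N m; "gripper_width": finger opening in mm; "finger_force": force on a finger pad.
Only numpy, scipy, OpenCV 4.12 (cv2) and the standard library are available. Lean on these libraries where they do the work, as an engineer would, in place of code of your own. Each camera call takes 0.05 s, during which the arm holds its last target. There are 200 camera calls.

## Working session

There is one attempt and no reset: what is moved stays moved. The work goes in short steps, Python scripts to look and compute and a tool call to move; the robot and the scene stay as the last step left them, time stands still between calls to the robot, and variables do not carry over. Pictures are saved under pics/ and viewed, at most 10 in all, crops included, and the job is handed in when it is done.

Besides the shell and the picture viewer there is one more tool, called after "Emit:" as name([rows], argument=value, ...), one row to a line, values as JSON. servo_tool: Moves the arm, as the interface text tells. Its arguments: {"type":"object","properties":{"moves":{"type":"array","items":{"type":"array","items":{"type":"number"}}}},"required":["moves"]}

```bash
mkdir -p pics
cat > h.py <<'E'
from rig import env, grab_frame
import numpy as np, cv2
from scipy.spatial.transform import Rotation as R
def snap(name,fn):
    o=env.get_obs(); f=grab_frame(name); cv2.imwrite('pics/'+fn,f['pixels'])
    if name=='wrist':
        T=np.eye(4);T[:3,:3]=R.from_euler('xyz',o['tool_rot']).as_matrix();T[:3,3]=o['position']
        C=T@np.array(f['T_tool_cam'])
    else:
        C=np.eye(4);q=np.array(f['orientation']);C[:3,:3]=q if q.shape==(3,3) else R.from_euler('xyz',q).as_matrix();C[:3,3]=f['xyz']
    np.savez('pics/'+fn[:-4]+'.npz',C=C,k=[f['fx'],f['fy'],f['cx'],f['cy']])
    return f
def px(fn,uv,z):
    d=np.load('pics/'+fn+'.npz');C=d['C'];fx,fy,cx,cy=d['k']
    uv=np.atleast_2d(uv).astype(float)
    r=np.c_[(uv[:,0]-cx)/fx,(uv[:,1]-cy)/fy,np.ones(len(uv))]@C[:3,:3].T
    return C[:3,3]+r*((z-C[2,3])/r[:,2])[:,None]
def proj(fn,P):
    d=np.load('pics/'+fn+'.npz');C=d['C'];fx,fy,cx,cy=d['k']
    p=(np.atleast_2d(P)-C[:3,3])@C[:3,:3]
    return np.c_[fx*p[:,0]/p[:,2]+cx,fy*p[:,1]/p[:,2]+cy]
E
python3 - <<'E'
from h import *
snap('scene','s0.png');snap('side','d0.png')
for n in('s0','d0'):print(np.load(f'pics/{n}.npz')['C'].round(2),np.load(f'pics/{n}.npz')['k'])
o=env.get_obs();print({k:np.round(v,3) for k,v in o.items()})
E
```

```text
[[ 7.00000e-01  5.60000e-01 -4.40000e-01  1.09756e+03]
 [ 7.10000e-01 -5.50000e-01  4.40000e-01 -4.95680e+02]
 [ 1.00000e-02 -6.30000e-01 -7.80000e-01  9.34880e+02]
 [ 0.00000e+00  0.00000e+00  0.00000e+00  1.00000e+00]] [463.43959488 463.43959488 314.61308552 238.38758611]
[[-1.0000e+00 -5.0000e-02  3.0000e-02  5.5887e+02]
 [-5.0000e-02  5.2000e-01 -8.5000e-01  9.1913e+02]
 [ 3.0000e-02 -8.5000e-01 -5.3000e-01  6.5585e+02]
 [ 0.0000e+00  0.0000e+00  0.0000e+00  1.0000e+00]] [556.13018209 556.13018209 330.17882686 242.05079479]
{'clock': np.float64(0.1), 'qpos': array([ 1.204,  0.69 , -0.195,  1.566,  0.157,  0.903, -0.215]), 'qvel': array([-0.001, -0.002,  0.001, -0.003, -0.001, -0.   , -0.   ]), 'joint_torque': array([-3.0000e-03, -5.2851e+01, -1.2710e+00, -1.5384e+01, -5.3000e-02,
        2.0000e-03,  0.0000e+00]), 'position': array([ 243.714, -575.211,  404.005]), 'tool_rot': array([-3.14 ,  0.   ,  0.401]), 'force': array([ 0.123,  0.517, -0.871]), 'moment': array([-0.02 ,  0.029,  0.005]), 'finger_force': np.float64(0.0), 'gripper_width': np.float64(88.055)}
```

View pics/s0.png

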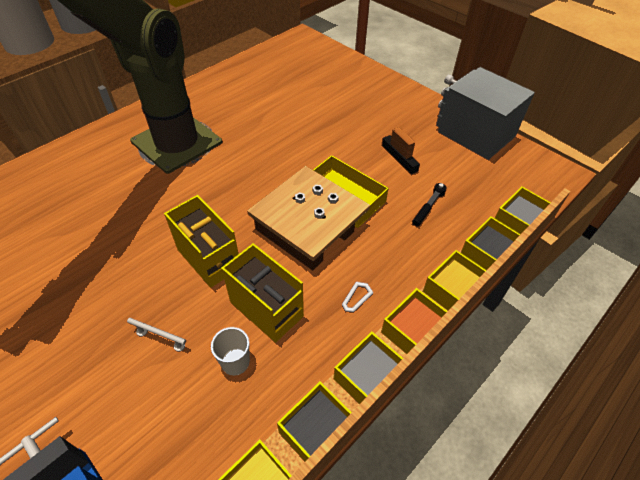

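View pics/d0.png

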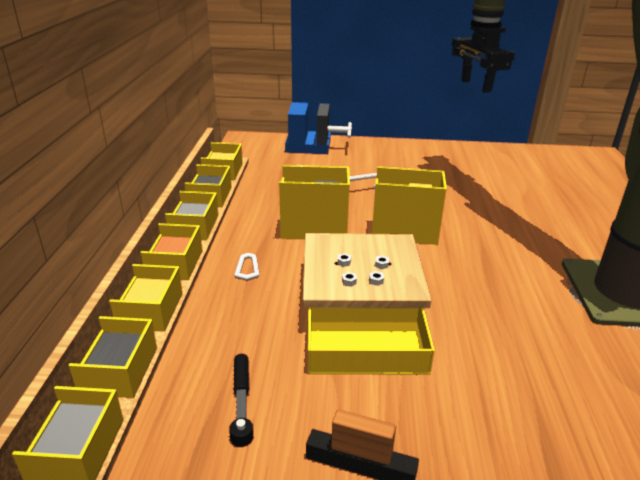

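The scene view shows the leaf at about (310,210) with four nuts, the bin at (355,185), and the sweeper at (401,150). The stacks are at (202,238) and (263,290), the handle runs from (130,321) to (184,345), and the cup is at (232,350). The side view shows the same layout, with leaf corners at (304,236), (420,236), (427,303) and (303,302).

Run:
```python
from h import *
np.set_printoptions(precision=1,suppress=True)
print('door side',px('d0',[(304,236),(420,236),(427,303),(303,302)],75)[:,:2])
print('nuts side',px('d0',[(344,259),(382,262),(349,278),(377,278)],88)[:,:2])
print('nuts scene',px('s0',[(299,196),(318,188),(333,198),(320,211)],88)[:,:2])
print('sweeper grip top side',px('d0',[(336,412),(395,430)],87)[:,:2], 'head top', px('d0',[(310,434),(416,458)],32)[:,:2])
print('grip scene',px('s0',[(391,133),(413,155),(397,127)],87)[:,:2])
print('handle scene',px('s0',[(129,319),(185,345)],44)[:,:2],'feet',px('s0',[(138,333),(180,348)],0)[:,:2])
print('stackA scene top',px('s0',[(165,211),(197,196),(236,238),(204,256)],140)[:,:2])
print('stackB',px('s0',[(223,266),(254,245),(303,285),(271,312)],140)[:,:2])
print('cup',px('s0',[(230,345)],85)[:,:2],'ratchet',px('s0',[(418,222),(440,186)],10)[:,:2])
a=cv2.imread('pics/s0.png');b=cv2.imread('pics/d0.png')
c1=cv2.resize(a[150:280,230:400],None,fx=3.5,fy=3.5,interpolation=2)[:,:400*2][:300*2]
cv2.imwrite('pics/c1.png',c1)
```

```text
door side [[648.8 -35.6]
 [414.1 -58.2]
 [420.6 162.9]
 [630.2 178.4]]
nuts side [[565.5  60.5]
 [495.3  64. ]
 [554.7 120.1]
 [505.4 115.7]]
nuts scene [[495.4  55.6]
 [509.  110. ]
 [560.4 112. ]
 [568.5  57.3]]
sweeper grip top side [[563.9 420.2]
 [488.4 443.3]] head top [[598.2 412.8]
 [455.9 440.8]]
grip scene [[498.2 417.6]
 [600.9 387.3]
 [493.  451.5]]
handle scene [[ 473.5 -430.2]
 [ 608.5 -379.7]] feet [[ 487.5 -431.2]
 [ 582.6 -385.7]]
stackA scene top [[ 351.5 -231.3]
 [ 363.7 -150.7]
 [ 528.1 -165.1]
 [ 518.9 -244.5]]
stackB [[ 568.  -231.8]
 [ 570.7 -149.5]
 [ 719.4 -145. ]
 [ 720.6 -232.7]]
cup [[ 693.4 -321.7]] ratchet [[728.2 265.2]
 [689.8 417.4]]
```

View pics/c1.png

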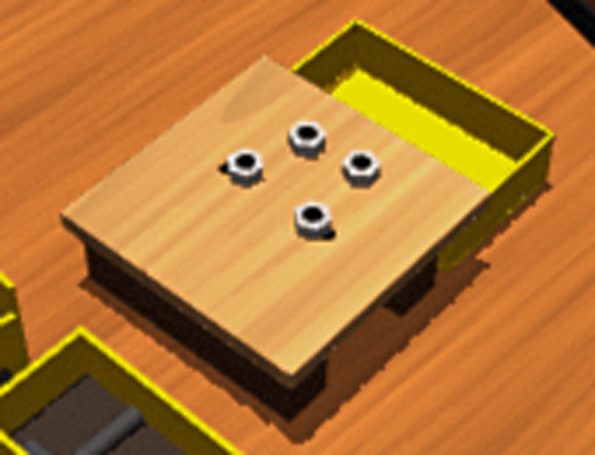

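The crop shows leaf corners in crop pixels at (62,216), (265,57), (488,188) and (290,378). The dark holes peek out beside two nuts, at (224,168) and (329,233).

```bash
cat >> h.py <<'E'
def plan(wps,g,step=50,rstep=.17,last=None):
    """wps: [(x,y,z,yaw)], prints rows"""
    o=env.get_obs();p=np.array(o['position']);Q=R.from_euler('xyz',o['tool_rot'])
    if last is not None: p=np.array(last[:3],float);Q=R.from_euler('xyz',[np.pi,0,last[3]])
    rows=[]
    for w in wps:
        t=np.array(w[:3],float);Qt=R.from_euler('xyz',[np.pi,0,w[3]])
        dv=(Q.inv()*Qt).as_rotvec()
        n=max(1,int(np.ceil(max(np.linalg.norm(t-p)/step,np.linalg.norm(dv)/rstep))))
        for i in range(n):
            loc=Q.inv().apply((t-p)/n)
            rows.append([g]+[round(float(v),1) for v in loc]+[round(float(v),3) for v in dv/n])
            Q=Q*R.from_rotvec(dv/n)
        p=t
    for i in range(0,len(rows),10):print(rows[i:i+10])
def st():
    o=env.get_obs();print(*[f"{k}:{np.round(o[k],3)}" for k in('clock','qpos','position','tool_rot','force','gripper_width','finger_force')])
E
python3 - <<'E'
from h import *
from scipy.optimize import least_squares
sc=np.array([(62,216),(265,57),(488,188),(290,378)])/3.5+[230,150]
# world corners: left=(-x,-y), top=(-x,+y), right=(+x,+y), bottom=(+x,-y)
B=np.array([(-110,-110),(-110,110),(110,110),(110,-110)])
sd=np.array([(420,236),(427,303),(303,302),(304,236)])
def f(q):
    c,s=np.cos(q[2]),np.sin(q[2]);P=np.c_[B@np.array([[c,s],[-s,c]])+q[:2],np.full(4,75)]
    return np.r_[proj('s0',P)-sc,proj('d0',P)-sd].ravel()
r=least_squares(f,[525,60,0]);print('door',r.x,r.fun.round(1))
plan([(440,-320,420,1.6),(525,30,480,np.pi+r.x[2])],88)
E
```

```text
door [5.30178275e+02 5.75413737e+01 5.72430637e-02] [-0.6 -3.2  0.8 -2.   1.2  0.5 -0.6 -2.  -6.2 -0.4  3.7 -0.5 -1.8 -1.8
  1.7 -2.6]
[[88, 35.0, -19.8, -2.0, -0.0, -0.0, -0.15], [88, 37.6, -14.3, -2.0, -0.0, -0.0, -0.15], [88, 39.3, -8.6, -2.0, -0.0, -0.0, -0.15], [88, 40.2, -2.6, -2.0, -0.0, -0.0, -0.15], [88, 40.1, 3.4, -2.0, -0.0, -0.0, -0.15], [88, 39.1, 9.4, -2.0, -0.0, -0.0, -0.15], [88, 37.3, 15.1, -2.0, -0.0, -0.0, -0.15], [88, 34.6, 20.5, -2.0, -0.0, -0.0, -0.15], [88, 34.7, 9.5, -6.0, -0.0, 0.0, -0.16], [88, 32.8, 14.9, -6.0, -0.0, 0.0, -0.16]]
[[88, 30.0, 20.0, -6.0, -0.0, 0.0, -0.16], [88, 26.4, 24.5, -6.0, -0.0, 0.0, -0.16], [88, 22.2, 28.4, -6.0, -0.0, 0.0, -0.16], [88, 17.4, 31.5, -6.0, -0.0, 0.0, -0.16], [88, 12.1, 33.9, -6.0, -0.0, 0.0, -0.16], [88, 6.6, 35.4, -6.0, -0.0, 0.0, -0.16], [88, 0.9, 36.0, -6.0, -0.0, 0.0, -0.16], [88, -4.9, 35.7, -6.0, -0.0, 0.0, -0.16]]
```

Emit:
servo_tool([
  [88,35.0,-19.8,-2.0,0,0,-0.15],
  [88,37.6,-14.3,-2.0,0,0,-0.15],
  [88,39.3,-8.6,-2.0,0,0,-0.15],
  [88,40.2,-2.6,-2.0,0,0,-0.15],
  [88,40.1,3.4,-2.0,0,0,-0.15],
  [88,39.1,9.4,-2.0,0,0,-0.15],
  [88,37.3,15.1,-2.0,0,0,-0.15],
  [88,34.6,20.5,-2.0,0,0,-0.15],
  [88,34.7,9.5,-6.0,0,0,-0.16],
  [88,32.8,14.9,-6.0,0,0,-0.16],
])

```text
clock: 1.35
position: [457.1, -249.0, 432.5]
tool_rot: [-3.141, -0.001, 1.926]
force: [0.4, 0.6, -1.1]
gripper_width: 88.0
finger_force: 0.0
```

Emit:
servo_tool([
  [88,30.0,20.0,-6.0,0,0,-0.16],
  [88,26.4,24.5,-6.0,0,0,-0.16],
  [88,22.2,28.4,-6.0,0,0,-0.16],
  [88,17.4,31.5,-6.0,0,0,-0.16],
  [88,12.1,33.9,-6.0,0,0,-0.16],
  [88,6.6,35.4,-6.0,0,0,-0.16],
  [88,0.9,36.0,-6.0,0,0,-0.16],
  [88,-4.9,35.7,-6.0,0,0,-0.16],
  [88,0,0,0,0,0,0],
])

```text
clock: 2.48
position: [524.6, 32.7, 481.1]
tool_rot: [3.139, 0.001, -3.077]
force: [-0.7, 0.0, -0.3]
gripper_width: 88.3
finger_force: 0.0
```

Run:
```python
from h import *
st();snap('wrist','w1.png')
print(proj('w1',[[530,57,75]]))
plan([(525,405,400,np.pi-.25)],88)
```

```text
clock:2.475 qpos:[ 0.441  0.616 -1.003  1.738  0.572  1.11   0.892] position:[524.622  32.67  481.079] tool_rot:[ 3.139e+00  1.000e-03 -3.077e+00] force:[-0.74   0.043 -0.255] gripper_width:88.27 finger_force:0.0
[[343.48098084 203.00298437]]
[[88, -2.9, 46.7, 10.1, 0.0, -0.0, 0.039], [88, -1.1, 46.8, 10.1, 0.0, -0.0, 0.039], [88, 0.7, 46.8, 10.1, 0.0, -0.0, 0.039], [88, 2.6, 46.7, 10.1, 0.0, -0.0, 0.039], [88, 4.4, 46.6, 10.1, 0.0, -0.0, 0.039], [88, 6.2, 46.4, 10.1, 0.0, -0.0, 0.039], [88, 8.0, 46.1, 10.1, 0.0, -0.0, 0.039], [88, 9.8, 45.8, 10.1, 0.0, -0.0, 0.039]]
```

View pics/w1.png

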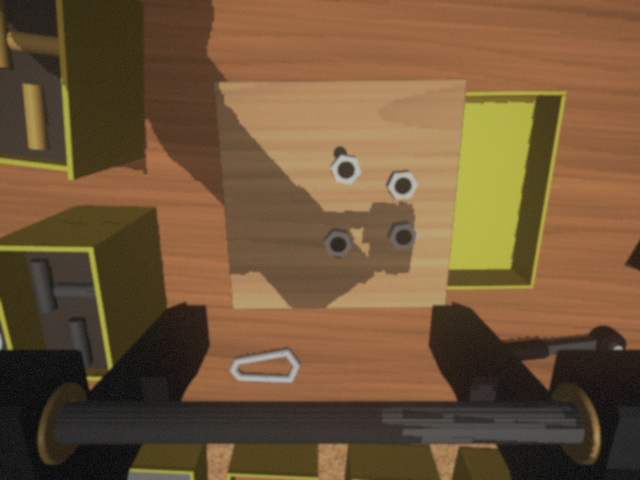

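The wrist view shows leaf corners at (218,82), (466,80), (446,306) and (233,308). The nuts are at (346,170), (402,185), (338,243) and (402,236), one hole is at (340,152), and the bin lies to the right.

Emit:
servo_tool([
  [88,-2.9,46.7,10.1,0,0,0.039],
  [88,-1.1,46.8,10.1,0,0,0.039],
  [88,0.7,46.8,10.1,0,0,0.039],
  [88,2.6,46.7,10.1,0,0,0.039],
  [88,4.4,46.6,10.1,0,0,0.039],
  [88,6.2,46.4,10.1,0,0,0.039],
  [88,8.0,46.1,10.1,0,0,0.039],
  [88,9.8,45.8,10.1,0,0,0.039],
  [88,0,0,0,0,0,0],
])

```text
clock: 3.65
position: [524.4, 406.5, 398.4]
tool_rot: [-3.141, -0.002, 2.891]
force: [-0.0, 0.6, -0.5]
gripper_width: 88.3
finger_force: 0.0
```

Run:
```python
from h import *
from scipy.optimize import least_squares
B=np.array([(-110,-110),(-110,110),(110,110),(110,-110)])
uv=np.array([(218,82),(466,80),(446,306),(233,308)])
def f(q):
    c,s=np.cos(q[2]),np.sin(q[2]);P=np.c_[B@np.array([[c,s],[-s,c]])+q[:2],np.full(4,75)]
    return (proj('w1',P)-uv).ravel()
r=least_squares(f,[525,60,0]);print('door',r.x,r.fun.round(1))
c,s=np.cos(r.x[2]),np.sin(r.x[2])
n=px('w1',[(346,170),(402,185),(338,243),(402,236)],88)[:,:2];print('nuts door frame',((n-r.x[:2])@np.array([[c,-s],[s,c]])).round(0))
st();snap('wrist','w2.png')
```

```text
door [5.31770665e+02 5.44587308e+01 7.02608986e-02] [-3.6 -0.9  3.4 -0.8  0.1  1.9  0.1  1.5]
nuts door frame [[-35.   4.]
 [-21.  54.]
 [ 34.  -3.]
 [ 27.  57.]]
clock:3.65 qpos:[-0.355  0.841 -0.768  1.426  0.61   1.121  0.098] position:[524.396 406.461 398.383] tool_rot:[-3.141e+00 -2.000e-03  2.891e+00] force:[-0.002  0.584 -0.478] gripper_width:88.274 finger_force:0.0
```

View pics/w2.png

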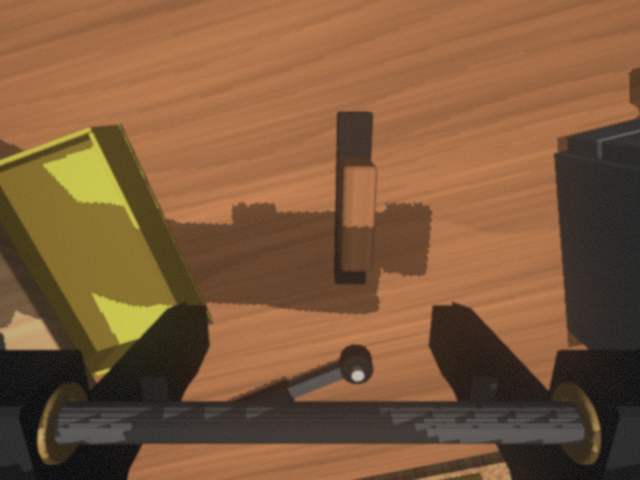

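The wrist view shows the grip top at (344–378, 166) to (342–375, 271), with the black head under it at (355,112–283). The ratchet head is at (357,365), off the head's +x end.

Run:
```python
from h import *
a=px('w2',[(361,165),(358.5,272)],87);print(a.round(1),np.linalg.norm(a[1]-a[0]))
h=px('w2',[(337,112),(372,112),(334,283)],32);print(h.round(1))
c=a.mean(0);d=a[1]-a[0];yaw=np.arctan2(d[1],d[0]);print(c,yaw,'ratchet',px('w2',[(357,365)],20))
if yaw<0:yaw+=np.pi
plan([(c[0],c[1],300,yaw),(c[0],c[1],212,yaw)],88)
```

```text
[[489.8 445.1  87. ]
 [567.6 425.8  87. ]] 80.13433574647603
[[453.1 439.2  32. ]
 [460.  466.   32. ]
 [595.9 401.8  32. ]]
[528.67149324 435.44973464  87.        ] -0.2429523562442986 ratchet [[694.25472039 401.92876083  20.        ]]
[[88, 1.6, 10.4, 32.9, -0.001, -0.0, -0.003], [88, 1.5, 10.4, 32.9, -0.001, -0.0, -0.003], [88, 1.5, 10.4, 32.9, -0.001, -0.0, -0.003], [88, -0.0, -0.0, 44.0, -0.0, -0.0, 0.0], [88, -0.0, -0.0, 44.0, -0.0, -0.0, 0.0]]
```

Emit:
servo_tool([
  [88,1.6,10.4,32.9,0,0,-0.003],
  [88,1.5,10.4,32.9,0,0,-0.003],
  [88,1.5,10.4,32.9,0,0,-0.003],
  [88,0,0,44,0,0,0],
  [88,0,0,44,0,0,0],
  [88,0,0,0,0,0,0],
  [20,0,0,0,0,0,0],
  [20,0,0,0,0,0,0],
  [15,0,0,0,0,0,0],
  [15,0,0,0,0,0,0],
])

```text
clock: 4.95
position: [529.1, 435.8, 214.0]
tool_rot: [3.141, 0.001, 2.898]
force: [-0.3, 0.7, -0.6]
gripper_width: 50.1
finger_force: 0.0
```

Run:
```python
from h import *
st()
```

```text
clock:4.95 qpos:[-0.443  1.079 -0.649  1.469  0.779  0.862 -0.031] position:[529.082 435.782 214.049] tool_rot:[3.141e+00 1.000e-03 2.898e+00] force:[-0.346  0.684 -0.599] gripper_width:50.052 finger_force:0.0
```

Emit:
servo_tool([
  [15,0,0,0,0,0,0],
  [15,0,0,0,0,0,0],
  [15,0,0,0,0,0,0],
  [15,0,0,0,0,0,0],
  [15,0,0,-40,0,0,0],
  [15,0,0,-50,0,0,0],
  [15,0,0,-50,0,0,0],
  [15,0,0,0,0,0,0],
])

```text
clock: 5.95
position: [529.3, 437.0, 357.6]
tool_rot: [3.134, 0.003, 2.897]
force: [1.2, 0.7, -0.8]
gripper_width: 23.5
finger_force: 29.9
```

Run:
```python
from h import *
st()
y=np.pi+.066
plan([(534,10.6,360,y),(534.3,10.6,291,y)],15,step=40)
```

```text
clock:5.95 qpos:[-0.408  0.911 -0.742  1.393  0.65   1.08   0.067] position:[529.277 437.007 357.586] tool_rot:[3.134e+00 3.000e-03 2.897e+00] force:[ 1.2    0.717 -0.85 ] gripper_width:23.512 finger_force:29.882
[[15, -9.8, -37.5, -0.5, 0.001, 0.0, -0.028], [15, -8.7, -37.8, -0.4, 0.001, 0.0, -0.028], [15, -7.7, -38.0, -0.4, 0.001, 0.0, -0.028], [15, -6.6, -38.2, -0.4, 0.001, 0.0, -0.028], [15, -5.5, -38.4, -0.4, 0.001, 0.0, -0.028], [15, -4.4, -38.5, -0.4, 0.001, 0.0, -0.028], [15, -3.3, -38.6, -0.3, 0.001, 0.0, -0.028], [15, -2.2, -38.7, -0.3, 0.001, 0.0, -0.028], [15, -1.1, -38.7, -0.3, 0.001, 0.0, -0.028], [15, -0.1, -38.8, -0.3, 0.001, 0.0, -0.028]]
[[15, 1.0, -38.8, -0.2, 0.001, 0.0, -0.028], [15, -0.1, -0.0, 34.5, -0.0, -0.0, -0.0], [15, -0.1, -0.0, 34.5, -0.0, -0.0, -0.0]]
```

Emit:
servo_tool([
  [15,-9.8,-37.5,-0.5,0,0,-0.028],
  [15,-8.7,-37.8,-0.4,0,0,-0.028],
  [15,-7.7,-38.0,-0.4,0,0,-0.028],
  [15,-6.6,-38.2,-0.4,0,0,-0.028],
  [15,-5.5,-38.4,-0.4,0,0,-0.028],
  [15,-4.4,-38.5,-0.4,0,0,-0.028],
  [15,-3.3,-38.6,-0.3,0,0,-0.028],
  [15,-2.2,-38.7,-0.3,0,0,-0.028],
  [15,-1.1,-38.7,-0.3,0,0,-0.028],
  [15,-0.1,-38.8,-0.3,0,0,-0.028],
])

```text
clock: 7.2
position: [532.3, 46.3, 355.4]
tool_rot: [-3.141, -0.003, -3.104]
force: [-0.3, -0.5, -1.5]
gripper_width: 23.5
finger_force: 29.9
```

Emit:
servo_tool([
  [15,1.0,-38.8,-0.2,0,0,-0.028],
  [15,0,0,24,0,0,0],
  [15,0,0,0,0,0,0],
])

```text
clock: 7.58
position: [532.2, 8.1, 330.7]
tool_rot: [-3.141, -0.006, -3.078]
force: [0.6, 0.5, -2.0]
gripper_width: 24.0
finger_force: 29.9
```

Run:
```python
from h import *
st();snap('side','d1.png');cv2.imwrite('pics/d1c.png',cv2.resize(cv2.imread('pics/d1.png')[130:330,260:480],None,fx=3,fy=3))
y=np.pi+.066
plan([(534.3,10.6,291,y),(522.7,186,291,y)],15,step=13)
```

```text
clock:7.575 qpos:[ 0.386  0.805 -0.847  1.896  0.814  0.836  0.733] position:[532.232   8.086 330.718] tool_rot:[-3.141 -0.006 -3.078] force:[ 0.583  0.462 -1.956] gripper_width:23.987 finger_force:29.893
[[15, -0.4, 0.3, 10.2, 0.0, -0.001, -0.0], [15, -0.4, 0.3, 10.2, 0.0, -0.001, -0.0], [15, -0.4, 0.3, 10.2, 0.0, -0.001, -0.0], [15, -0.4, 0.3, 10.2, 0.0, -0.001, -0.0], [15, 0.0, 12.6, 0.0, -0.0, 0.0, 0.0], [15, 0.0, 12.6, 0.0, -0.0, 0.0, 0.0], [15, 0.0, 12.6, 0.0, -0.0, 0.0, 0.0], [15, 0.0, 12.6, 0.0, -0.0, 0.0, 0.0], [15, 0.0, 12.6, 0.0, -0.0, 0.0, 0.0], [15, 0.0, 12.6, 0.0, -0.0, 0.0, 0.0]]
[[15, 0.0, 12.6, 0.0, -0.0, 0.0, 0.0], [15, 0.0, 12.6, 0.0, -0.0, 0.0, 0.0], [15, 0.0, 12.6, 0.0, -0.0, 0.0, 0.0], [15, 0.0, 12.6, 0.0, -0.0, 0.0, 0.0], [15, 0.0, 12.6, 0.0, -0.0, 0.0, 0.0], [15, 0.0, 12.6, 0.0, -0.0, 0.0, 0.0], [15, 0.0, 12.6, 0.0, -0.0, 0.0, 0.0], [15, 0.0, 12.6, 0.0, -0.0, 0.0, 0.0]]
```

View pics/d1c.png

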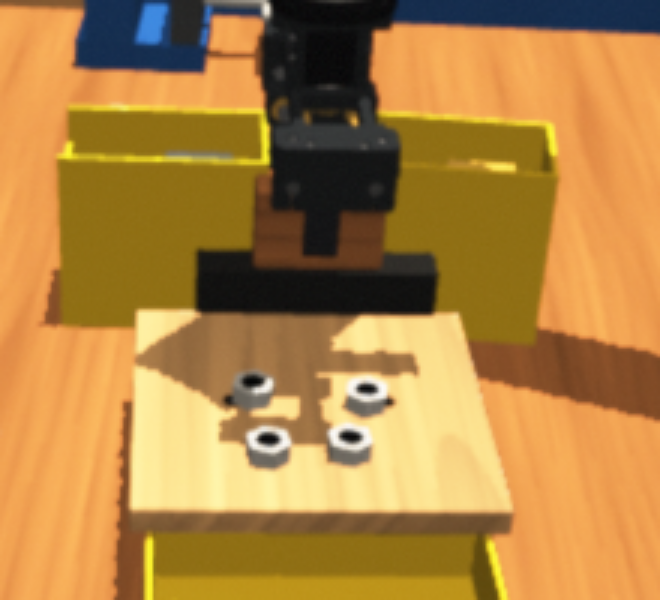

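The crop shows the head level, spanning (197–437, 255–312), behind all four nuts and clear of them.

Emit:
servo_tool([
  [15,0,0.5,14,0,0,0],
  [15,0,0.5,14,0,0,0],
  [15,0,0,8,0,0,0],
  [15,0,0,3,0,0,0],
  [15,0,0,0,0,0,0],
])

```text
clock: 8.25
position: [533.4, 10.3, 294.1]
tool_rot: [-3.142, 0.0, -3.077]
force: [0.4, 0.6, -1.2]
gripper_width: 23.7
finger_force: 29.9
```

Emit:
servo_tool([
  [15,0,5,2,0,0,0],
  [15,0,12,0,0,0,0],
  [15,0,12,0,0,0,0],
  [15,0,12,0,0,0,0],
  [15,0,12,0,0,0,0],
  [15,0,12,0,0,0,0],
  [15,0,12,0,0,0,0],
  [15,0,12,0,0,0,0],
  [15,0,12,0,0,0,0],
])

```text
clock: 9.38
position: [526.7, 111.7, 292.1]
tool_rot: [-3.141, -0.0, -3.077]
force: [-0.1, -1.0, -1.8]
gripper_width: 24.2
finger_force: 29.9
```

Emit:
servo_tool([
  [15,0,12,0,0,0,0],
  [15,0,12,0,0,0,0],
  [15,0,12,0,0,0,0],
  [15,0,12,0,0,0,0],
  [15,0,12,0,0,0,0],
  [15,0,12,0,0,0,0],
  [15,0,0,0,0,0,0],
  [15,0,0,0,0,0,0],
])

```text
clock: 10.38
position: [522.3, 182.4, 292.0]
tool_rot: [-3.141, -0.0, -3.078]
force: [0.4, 0.8, -1.6]
gripper_width: 24.1
finger_force: 29.9
```

Run:
```python
from h import *
st();f=snap('scene','s1.png');g=snap('side','d2.png')
cv2.imwrite('pics/c2.png',np.hstack([cv2.resize(f['pixels'][130:290,220:420],None,fx=2,fy=2.5),cv2.resize(g['pixels'][210:400,280:460],(400,400))]))
```

```text
clock:10.375 qpos:[ 0.022  0.87  -0.781  1.865  0.864  0.787  0.398] position:[522.255 182.417 291.955] tool_rot:[-3.141 -0.    -3.078] force:[ 0.446  0.845 -1.613] gripper_width:24.105 finger_force:29.893
```

View pics/c2.png

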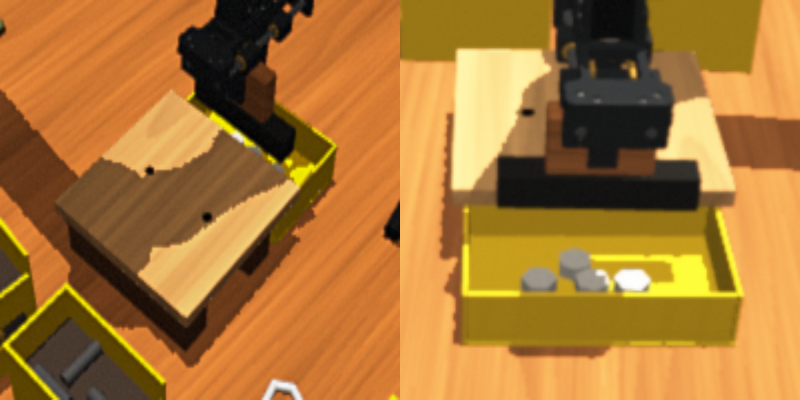

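All four nuts are in the bin, the leaf is clear and both holes are visible. The sweeper goes back to its old place next.

Run:
```python
from h import *
y=np.pi-.243
plan([(522,185,340,np.pi+.064),(528,430,340,y),(529,435.5,217,y)],15,step=42)
```

```text
[[15, 0.1, 1.4, -24.0, -0.0, -0.0, -0.0], [15, 0.1, 1.4, -24.0, -0.0, -0.0, -0.0], [15, -3.6, 40.7, 0.0, -0.0, -0.0, 0.051], [15, -1.5, 40.8, 0.0, -0.0, -0.0, 0.051], [15, 0.6, 40.8, 0.0, -0.0, -0.0, 0.051], [15, 2.7, 40.8, 0.0, -0.0, -0.0, 0.051], [15, 4.7, 40.6, 0.0, -0.0, -0.0, 0.051], [15, 6.8, 40.3, 0.0, -0.0, -0.0, 0.051], [15, 0.1, 1.9, 41.0, -0.0, 0.0, -0.0], [15, 0.1, 1.9, 41.0, -0.0, 0.0, -0.0]]
[[15, 0.1, 1.9, 41.0, -0.0, 0.0, -0.0]]
```

Emit:
servo_tool([
  [15,0.1,1.4,-24,0,0,0],
  [15,0.1,1.4,-24,0,0,0],
  [15,-3.6,40.7,0,0,0,0.051],
  [15,-1.5,40.8,0,0,0,0.051],
  [15,0.6,40.8,0,0,0,0.051],
  [15,2.7,40.8,0,0,0,0.051],
  [15,4.7,40.6,0,0,0,0.051],
  [15,6.8,40.3,0,0,0,0.051],
  [15,0.1,1.9,41,0,0,0],
  [15,0.1,1.9,41,0,0,0],
])

```text
clock: 11.72
position: [528.5, 434.5, 257.2]
tool_rot: [3.141, 0.001, 2.9]
force: [-0.1, -0.6, -2.0]
gripper_width: 23.8
finger_force: 29.9
```

Emit:
servo_tool([
  [15,0,2,30,0,0,0],
  [15,0,0,6,0,0,0],
  [15,0,0,0,0,0,0],
  [15,0,0,0,0,0,0],
])

```text
clock: 12.22
position: [529.3, 436.7, 223.8]
tool_rot: [3.139, 0.001, 2.899]
force: [-0.1, 1.1, -2.1]
gripper_width: 24.2
finger_force: 29.9
```

Emit:
servo_tool([
  [15,0,0,5,0,0,0],
  [15,0,0,3,0,0,0],
  [15,0,0,1,0,0,0],
  [15,0,0,0,0,0,0],
  [15,0,0,0,0,0,0],
])

```text
clock: 12.85
position: [528.8, 436.4, 213.1]
tool_rot: [3.141, 0.0, 2.9]
force: [0.1, 0.1, -3.2]
gripper_width: 23.7
finger_force: 29.9
```

Emit:
servo_tool([
  [30,0,0,0,0,0,0],
  [45,0,0,0,0,0,0],
  [60,0,0,0,0,0,0],
  [60,0,0,-10,0,0,0],
  [60,0,0,-40,0,0,0],
  [60,0,0,-50,0,0,0],
  [60,0,0,-50,0,0,0],
  [60,0,0,-40,0,0,0],
  [60,0,0,0,0,0,0],
])

```text
clock: 13.98
position: [528.8, 437.4, 408.0]
tool_rot: [3.134, 0.004, 2.9]
force: [0.1, 0.7, -0.6]
gripper_width: 60.1
finger_force: 0.0
```

Run:
```python
from h import *
st();snap('wrist','w3.png')
p=proj('w3',[[528,435,87]]);print(p)
plan([(560,80,420,2.7),(520,-370,400,.37)],60,step=50,rstep=.16)
```

```text
clock:13.975 qpos:[-0.402  0.861 -0.768  1.341  0.61   1.17   0.104] position:[528.831 437.437 407.994] tool_rot:[3.134 0.004 2.9  ] force:[ 0.063  0.74  -0.605] gripper_width:60.14 finger_force:0.0
[[312.66045979 218.58985774]]
[[60, -14.5, -42.3, -1.9, 0.0, 0.0, 0.025], [60, -15.5, -42.0, -1.9, 0.0, 0.0, 0.025], [60, -16.6, -41.6, -1.9, 0.0, 0.0, 0.025], [60, -17.6, -41.1, -1.9, 0.0, 0.0, 0.025], [60, -18.6, -40.7, -1.9, 0.0, 0.0, 0.025], [60, -19.6, -40.2, -1.9, 0.0, 0.0, 0.025], [60, -20.6, -39.7, -1.9, 0.0, 0.0, 0.025], [60, -21.6, -39.2, -1.9, 0.0, 0.0, 0.025], [60, -10.4, -28.3, 1.3, -0.0, -0.0, 0.155], [60, -14.7, -26.3, 1.3, -0.0, -0.0, 0.155]]
[[60, -18.6, -23.7, 1.3, -0.0, -0.0, 0.155], [60, -22.0, -20.6, 1.3, -0.0, -0.0, 0.155], [60, -24.9, -16.9, 1.3, -0.0, -0.0, 0.155], [60, -27.2, -12.9, 1.3, -0.0, -0.0, 0.155], [60, -28.9, -8.5, 1.3, -0.0, -0.0, 0.155], [60, -29.9, -3.9, 1.3, -0.0, -0.0, 0.155], [60, -30.1, 0.7, 1.3, -0.0, -0.0, 0.155], [60, -29.6, 5.4, 1.3, -0.0, -0.0, 0.155], [60, -28.4, 9.9, 1.3, -0.0, -0.0, 0.155], [60, -26.6, 14.2, 1.3, -0.0, -0.0, 0.155]]
[[60, -24.0, 18.1, 1.3, -0.0, -0.0, 0.155], [60, -21.0, 21.6, 1.3, -0.0, -0.0, 0.155], [60, -17.4, 24.6, 1.3, -0.0, -0.0, 0.155]]
```

Emit:
servo_tool([
  [60,-14.5,-42.3,-1.9,0,0,0.025],
  [60,-15.5,-42.0,-1.9,0,0,0.025],
  [60,-16.6,-41.6,-1.9,0,0,0.025],
  [60,-17.6,-41.1,-1.9,0,0,0.025],
  [60,-18.6,-40.7,-1.9,0,0,0.025],
  [60,-19.6,-40.2,-1.9,0,0,0.025],
  [60,-20.6,-39.7,-1.9,0,0,0.025],
  [60,-21.6,-39.2,-1.9,0,0,0.025],
  [60,-10.4,-28.3,1.3,0,0,0.155],
  [60,-14.7,-26.3,1.3,0,0,0.155],
])

```text
clock: 15.28
position: [554.1, 18.0, 414.4]
tool_rot: [-3.139, -0.002, 2.384]
force: [-0.3, -1.0, 0.3]
gripper_width: 60.0
finger_force: 0.0
```

Emit:
servo_tool([
  [60,-18.6,-23.7,1.3,0,0,0.155],
  [60,-22.0,-20.6,1.3,0,0,0.155],
  [60,-24.9,-16.9,1.3,0,0,0.155],
  [60,-27.2,-12.9,1.3,0,0,0.155],
  [60,-28.9,-8.5,1.3,0,0,0.155],
  [60,-29.9,-3.9,1.3,0,0,0.155],
  [60,-30.1,0.7,1.3,0,0,0.155],
  [60,-29.6,5.4,1.3,0,0,0.155],
  [60,-28.4,9.9,1.3,0,0,0.155],
  [60,-26.6,14.2,1.3,0,0,0.155],
])

```text
clock: 16.52
position: [527.8, -281.2, 401.3]
tool_rot: [-3.139, 0.001, 0.835]
force: [0.8, 0.3, 1.0]
gripper_width: 59.8
finger_force: 0.0
```

Emit:
servo_tool([
  [60,-24.0,18.1,1.3,0,0,0.155],
  [60,-21.0,21.6,1.3,0,0,0.155],
  [60,-17.4,24.6,1.3,0,0,0.155],
  [60,0,0,0,0,0,0],
])

```text
clock: 17.02
position: [519.2, -372.8, 397.2]
tool_rot: [-3.141, 0.004, 0.371]
force: [-0.9, -0.4, 0.3]
gripper_width: 59.7
finger_force: 0.0
```

Run:
```python
from h import *
st();snap('wrist','w4.png');f=snap('scene','s2.png');
a=cv2.imread('pics/w4.png');b=f['pixels']
cv2.imwrite('pics/c3.png',np.vstack([a[:400],np.hstack([cv2.resize(cv2.imread('pics/w3.png'),(320,200)),cv2.resize(b[155:265,240:380],(320,200))])]))
```

```text
clock:17.025 qpos:[ 0.634  0.716 -0.155  1.528  0.132  0.911 -0.765] position:[ 519.214 -372.779  397.156] tool_rot:[-3.141  0.004  0.371] force:[-0.864 -0.413  0.311] gripper_width:59.716 finger_force:0.0
```

View pics/c3.png

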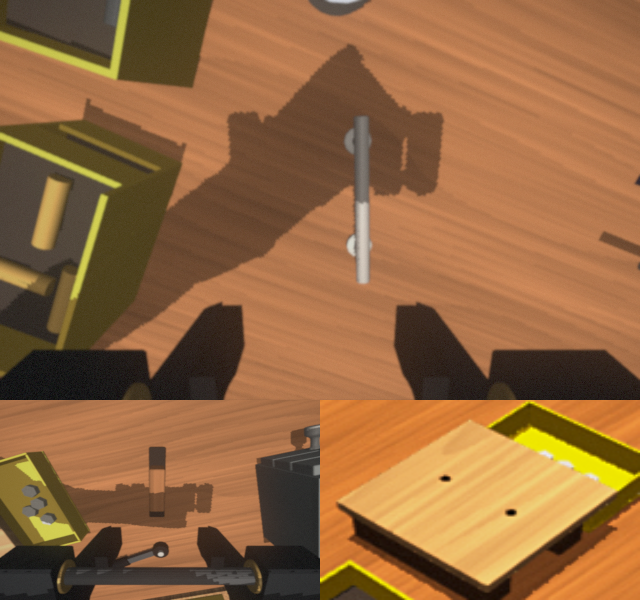

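The wrist view shows the handle bar from (361.5,116) to (363,283), with feet at (357,141) and (357,245). The sweeper stands upright at its old place, four nuts are in the bin, and both holes are visible on the clear leaf.

Run:
```python
from h import *
from scipy.ndimage import label,center_of_mass
a=px('w4',[(361.7,116),(363,283)],38);print(a.round(1),np.linalg.norm(a[1]-a[0]))
ft=px('w4',[(357,141),(357.5,245)],2.5);print('feet',ft.round(1),ft.mean(0))
c=a.mean(0);d=a[0]-a[1];yaw=np.arctan2(d[1],d[0]);print(c,yaw)
f=px('s2',[(-1,-1)],75)
g=cv2.imread('pics/s2.png',0)
for u,v in((294.7,197.9),(323.6,216.6)):
    u,v=int(u),int(v);w=g[v-6:v+7,u-6:u+7].astype(float);w=np.clip(110-w,0,None);m=center_of_mass(w);q=(u-6+m[1],v-6+m[0]);print(q,px('s2',[q],75).round(1))
plan([(c[0],c[1],280,yaw),(c[0],c[1],192,yaw),(c[0],c[1],183,yaw)],60,step=45)
```

```text
[[ 599.3 -377.7   38. ]
 [ 469.3 -434.4   38. ]] 141.809067282687
feet [[ 578.8 -385.8    2.5]
 [ 490.2 -423.6    2.5]] [ 534.51431633 -404.6806202     2.5       ]
[ 534.27576046 -406.0438564    38.        ] 0.410705089208672
(np.float64(294.5125944584383), np.float64(197.71032745591938)) [[482.6  51.7  75. ]]
(np.float64(323.15800415800413), np.float64(216.36382536382536)) [[578.4  58.7  75. ]]
[[60, -0.2, 13.1, 39.2, -0.001, 0.0, -0.011], [60, -0.4, 13.1, 39.2, -0.001, 0.0, -0.011], [60, -0.6, 13.1, 39.2, -0.001, 0.0, -0.011], [60, -0.0, -0.0, 44.0, 0.0, -0.0, 0.0], [60, -0.0, -0.0, 44.0, 0.0, -0.0, 0.0], [60, 0.0, -0.0, 9.0, -0.0, -0.0, 0.0]]
```

Emit:
servo_tool([
  [60,-0.2,13.1,39.2,0,0,-0.011],
  [60,-0.4,13.1,39.2,0,0,-0.011],
  [60,-0.6,13.1,39.2,0,0,-0.011],
  [60,0,0,44,0,0,0],
  [60,0,0,44,0,0,0],
  [60,0,0,8,0,0,0],
  [60,0,0,0,0,0,0],
  [30,0,0,0,0,0,0],
  [30,0,0,0,0,0,0],
  [30,0,0,0,0,0,0],
])

```text
clock: 18.38
position: [534.8, -407.4, 186.3]
tool_rot: [3.14, -0.001, 0.408]
force: [-1.0, 0.1, 0.8]
gripper_width: 32.1
finger_force: 0.0
```

Run:
```python
from h import *
st();snap('wrist','w5.png')
print(proj('w5',[[469.3,-434.4,38],[599.3,-377.7,38]]))
```

```text
clock:18.375 qpos:[ 0.648  1.032 -0.128  1.533  0.199  0.588 -0.747] position:[ 534.767 -407.432  186.312] tool_rot:[ 3.14e+00 -1.00e-03  4.08e-01] force:[-1.022  0.1    0.777] gripper_width:32.08 finger_force:0.0
[[315.07333057 501.02879257]
 [311.46379606 147.07294491]]
```

View pics/w5.png

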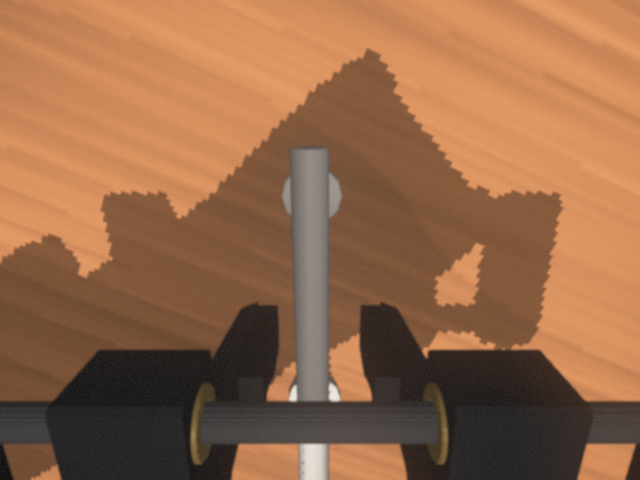

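The wrist view shows the bar running midway between the fingers, with its end at (309.5,147) against a prediction of (311,147). That is well centred, so I close on it.

Emit:
servo_tool([
  [5,0,0,0,0,0,0],
  [5,0,0,0,0,0,0],
  [5,0,0,0,0,0,0],
  [5,0,0,0,0,0,0],
  [5,0,0,0,0,0,0],
  [5,0,0,-20,0,0,0],
  [5,0,0,-40,0,0,0],
  [5,0,0,-45,0,0,0],
  [5,0,0,-45,0,0,0],
  [5,0,0,-40,0,0,0],
])

```text
clock: 19.68
position: [534.4, -407.2, 378.3]
tool_rot: [3.14, -0.001, 0.408]
force: [0.6, -1.1, -0.6]
gripper_width: 10.6
finger_force: 29.6
```

Run:
```python
from h import *
st()
plan([(532,-60,385,2.4),(530.8,55,370,np.pi+.072)],5,step=35,rstep=.15)
```

```text
clock:19.675 qpos:[ 0.669  0.782 -0.169  1.438  0.148  0.932 -0.703] position:[ 534.388 -407.179  378.347] tool_rot:[ 3.14e+00 -1.00e-03  4.08e-01] force:[ 0.618 -1.112 -0.564] gripper_width:10.644 finger_force:29.595
[[5, 9.7, -22.8, -0.5, 0.0, 0.0, -0.142], [5, 12.8, -21.2, -0.5, 0.0, 0.0, -0.142], [5, 15.7, -19.2, -0.5, 0.0, 0.0, -0.142], [5, 18.3, -16.8, -0.5, 0.0, 0.0, -0.142], [5, 20.5, -14.0, -0.5, 0.0, 0.0, -0.142], [5, 22.2, -11.0, -0.5, 0.0, 0.0, -0.142], [5, 23.6, -7.7, -0.5, 0.0, 0.0, -0.142], [5, 24.4, -4.3, -0.5, 0.0, 0.0, -0.142], [5, 24.8, -0.8, -0.5, 0.0, 0.0, -0.142], [5, 24.6, 2.7, -0.5, 0.0, 0.0, -0.142]]
[[5, 24.0, 6.2, -0.5, 0.0, 0.0, -0.142], [5, 22.9, 9.6, -0.5, 0.0, 0.0, -0.142], [5, 21.3, 12.7, -0.5, 0.0, 0.0, -0.142], [5, 19.3, 15.6, -0.5, 0.0, 0.0, -0.142], [5, 13.1, 14.0, 2.5, 0.0, 0.0, -0.136], [5, 11.1, 15.6, 2.5, 0.0, 0.0, -0.136], [5, 8.9, 17.0, 2.5, 0.0, 0.0, -0.136], [5, 6.5, 18.0, 2.5, 0.0, 0.0, -0.136], [5, 4.0, 18.7, 2.5, 0.0, 0.0, -0.136], [5, 1.4, 19.1, 2.5, 0.0, 0.0, -0.136]]
```

Emit:
servo_tool([
  [5,9.7,-22.8,-0.5,0,0,-0.142],
  [5,12.8,-21.2,-0.5,0,0,-0.142],
  [5,15.7,-19.2,-0.5,0,0,-0.142],
  [5,18.3,-16.8,-0.5,0,0,-0.142],
  [5,20.5,-14.0,-0.5,0,0,-0.142],
  [5,22.2,-11.0,-0.5,0,0,-0.142],
  [5,23.6,-7.7,-0.5,0,0,-0.142],
  [5,24.4,-4.3,-0.5,0,0,-0.142],
  [5,24.8,-0.8,-0.5,0,0,-0.142],
  [5,24.6,2.7,-0.5,0,0,-0.142],
])

```text
clock: 20.92
position: [533.0, -158.7, 381.4]
tool_rot: [3.141, 0.002, 1.832]
force: [-0.3, 0.1, -1.4]
gripper_width: 10.5
finger_force: 29.6
```

Emit:
servo_tool([
  [5,24.0,6.2,-0.5,0,0,-0.142],
  [5,22.9,9.6,-0.5,0,0,-0.142],
  [5,21.3,12.7,-0.5,0,0,-0.142],
  [5,19.3,15.6,-0.5,0,0,-0.142],
  [5,13.1,14.0,2.5,0,0,-0.136],
  [5,11.1,15.6,2.5,0,0,-0.136],
  [5,8.9,17.0,2.5,0,0,-0.136],
  [5,6.5,18.0,2.5,0,0,-0.136],
  [5,4.0,18.7,2.5,0,0,-0.136],
  [5,1.4,19.1,2.5,0,0,-0.136],
])

```text
clock: 22.18
position: [532.0, 55.1, 368.1]
tool_rot: [-3.14, 0.002, -3.068]
force: [-0.2, 0.4, -0.9]
gripper_width: 10.5
finger_force: 29.6
```

Run:
```python
from h import *
st()
plan([(530.8,55,290,np.pi+.072)],5,step=35,rstep=.15)
```

```text
clock:22.175 qpos:[ 0.323  0.757 -0.891  1.858  0.752  0.902  0.711] position:[531.984  55.086 368.144] tool_rot:[-3.140e+00  2.000e-03 -3.068e+00] force:[-0.166  0.415 -0.891] gripper_width:10.47 finger_force:29.594
[[5, 0.4, 0.0, 26.0, -0.001, 0.001, 0.001], [5, 0.4, 0.0, 26.0, -0.001, 0.001, 0.001], [5, 0.4, 0.0, 26.0, -0.001, 0.001, 0.001]]
```

Emit:
servo_tool([
  [5,0.4,0,26,0,0,0.001],
  [5,0.4,0,26,0,0,0.001],
  [5,0.4,0,24,0,0,0.001],
  [5,0,0,12,0,0,0],
  [5,0,0,0,0,0,0],
  [5,0,0,0,0,0,0],
])

```text
clock: 22.92
position: [531.1, 55.0, 280.2]
tool_rot: [3.142, 0.002, -3.075]
force: [0.2, 0.2, -0.9]
gripper_width: 10.2
finger_force: 29.6
```

Run:
```python
from h import *
st();np.set_printoptions(precision=1,suppress=True)
w=snap('wrist','w6.png')['pixels'];s=snap('scene','s3.png')['pixels'];d=snap('side','d3.png')['pixels']
o=env.get_obs();Q=R.from_euler('xyz',o['tool_rot']);t=np.array(o['position'])
K=Q.apply([[48,0,186.3],[-48,0,186.3],[70,0,148.3],[-70,0,148.3]])+t
H=[[482.6,51.7,75],[578.4,58.7,75]]
for n in('w6','s3','d3'):print(n,'feet/ends',proj(n,K).tolist(),'holes',proj(n,H).tolist())
def crop(im,x,y,w,h,W,Hh):return cv2.resize(im[y:y+h,x:x+w],(W,Hh),interpolation=2)
cv2.imwrite('pics/c4.png',np.vstack([np.hstack([crop(s,260,160,100,75,400,300),crop(d,310,230,100,75,400,300)]),np.hstack([crop(w,160,100,320,240,400,300),crop(w,0,0,640,480,400,300)])]))
```

```text
clock:22.925 qpos:[ 0.255  0.872 -0.773  1.93   0.919  0.738  0.564] position:[531.114  54.992 280.233] tool_rot:[ 3.142e+00  2.000e-03 -3.075e+00] force:[ 0.206  0.217 -0.851] gripper_width:10.228 finger_force:29.593
w6 feet/ends [[319.4966599016105, 194.4888307433647], [319.6365846400051, 391.7591013674946], [319.60963273919725, 149.06070557276018], [319.8184964884243, 497.38829728378437]] holes [[319.4594109300396, 184.0426454399557], [320.692039537995, 366.92140169775007]]
s3 feet/ends [[294.5544622151271, 192.7409738360116], [323.3891564269891, 211.5470220238098], [287.63429779108816, 177.73170182755933], [330.8095391596318, 205.33886572489857]] holes [[294.5309828271274, 197.71379089601314], [323.1574216671867, 216.36687137612338]]
d3 feet/ends [[388.5395483860612, 256.1349218127537], [336.76556091885317, 255.33476737691572], [402.32015515957016, 238.839068693174], [325.32323221254956, 237.5883170433818]] holes [[388.1418804586095, 264.4725995505649], [336.83279131510903, 263.9355625291141]]
```

View pics/c4.png

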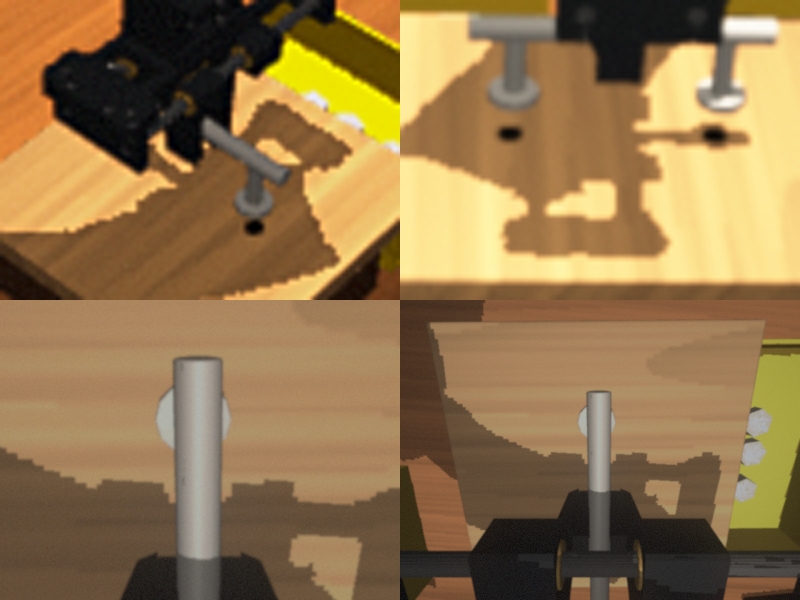

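The side crop (4×, origin 310,230) shows feet at crop (114,94) and (321,96), above holes at (111,133) and (314,135). The scene crop shows the foot at (254,205) above its hole at (254,227). In the wrist view the foot centre is at u≈315 against the bar at u≈318.4, which may mean a slight roll about the bar. I check that numerically.

Run:
```python
from h import *
np.set_printoptions(precision=2,suppress=True)
# for each image: bar axis point seen at (u,v); compute expected foot pixel (foot disc top z=5, straight below) vs observed
g=lambda n:cv2.cvtColor(cv2.imread(f'pics/{n}.png'),cv2.COLOR_BGR2GRAY)
for n,zb,foot,bar,v0 in(('w4',0,(357,141),(361.9,141),141),('w5',0,(312,195),(310,195),195),('w6',280.2-186.3,(315.2,194),(318.4,194),194)):
    B=px(n,[bar],zb+38)[0]; F=px(n,[foot],zb+4)[0]
    print(n,'foot-bar world',(F-B)[:2], 'exp foot px under bar',proj(n,[[B[0],B[1],zb+4]]), 'edges bar row', end=' ')
    im=g(n).astype(int); r=im[v0-1:v0+2].mean(0); print(np.round(r[int(bar[0])-32:int(bar[0])+33:1]).astype(int).tolist())
# side view subpixel: feet & holes rows
s=g('d3');print('d3 hole rows');print(s[261:267,330:345].tolist());print(s[261:267,380:396].tolist())
print('feet');print(s[250:258,328:348].tolist());print(s[250:258,380:400].tolist())
```

```text
w4 foot-bar world [-3.05 -0.28] exp foot px under bar [[358.06 137.53]] edges bar row [75, 76, 76, 77, 77, 76, 78, 77, 78, 78, 79, 78, 79, 80, 85, 101, 118, 128, 131, 132, 130, 129, 122, 100, 80, 74, 81, 90, 96, 103, 109, 114, 120, 122, 121, 116, 113, 106, 105, 107, 116, 114, 99, 84, 79, 79, 78, 78, 79, 79, 78, 77, 78, 78, 75, 78, 77, 78, 77, 75, 75, 75, 75, 74, 75]
w5 foot-bar world [-6.51 -2.95] exp foot px under bar [[311.56 176.94]] edges bar row [95, 95, 97, 107, 123, 137, 142, 145, 146, 146, 143, 139, 123, 105, 99, 100, 104, 108, 111, 114, 118, 121, 123, 124, 129, 129, 133, 133, 137, 140, 142, 142, 141, 139, 139, 138, 137, 137, 136, 136, 133, 133, 131, 128, 126, 122, 122, 117, 113, 109, 116, 133, 145, 148, 148, 148, 147, 148, 148, 148, 149, 147, 137, 122, 105]
w6 foot-bar world [ 7.3  -0.83] exp foot px under bar [[318.5 175.7]] edges bar row [171, 176, 178, 178, 178, 177, 176, 176, 177, 178, 177, 170, 152, 121, 103, 106, 113, 121, 125, 129, 135, 139, 143, 149, 152, 158, 159, 165, 169, 171, 176, 177, 177, 177, 177, 175, 173, 172, 168, 165, 161, 160, 155, 151, 146, 140, 134, 129
[... 1942 characters left out ...]
1, 228, 224, 230, 229, 202, 114, 101, 105, 105, 128, 187, 221, 218, 217, 219, 221, 222], [232, 233, 231, 219, 176, 162, 157, 139, 100, 101, 106, 106, 111, 136, 155, 167, 200, 220, 221, 223], [230, 232, 231, 215, 153, 144, 143, 133, 113, 110, 117, 127, 135, 149, 154, 159, 191, 222, 221, 222], [230, 232, 232, 215, 149, 134, 141, 146, 143, 144, 179, 217, 221, 221, 218, 200, 195, 222, 221, 222], [229, 232, 232, 222, 174, 124, 137, 169, 199, 211, 234, 247, 246, 241, 231, 208, 201, 224, 222, 222], [229, 232, 232, 228, 204, 159, 138, 166, 199, 211, 223, 227, 224, 206, 186, 186, 215, 225, 223, 221], [228, 232, 232, 232, 225, 210, 190, 165, 146, 141, 137, 139, 143, 153, 182, 217, 228, 228, 224, 221]]
```

The foot offset confirms a roll of about 0.045 rad about the bar, with the feet towards −y. The side view also puts the feet about 1.5 mm too far towards −x. I correct both and lower to about 1 cm.

Emit:
servo_tool([
  [5,-0.7,-3.3,3.5,-0.022,0,0],
  [5,-0.6,-3.3,3,-0.022,0,0],
  [5,0,0,1,0,0,0],
  [5,0,0,0,0,0,0],
  [5,0,0,0,0,0,0],
  [5,0,0,0,0,0,0],
])

```text
clock: 23.82
position: [532.4, 48.7, 271.7]
tool_rot: [3.098, 0.0, -3.074]
force: [-0.8, -1.4, -1.0]
gripper_width: 10.2
finger_force: 29.6
```

Run:
```python
from h import *
np.set_printoptions(precision=1,suppress=True)
st();w=snap('wrist','w7.png');s=snap('scene','s4.png')['pixels'];d=snap('side','d4.png')['pixels']
o=env.get_obs();Q=R.from_euler('xyz',o['tool_rot']);t=np.array(o['position'])
B=Q.apply([0,0,148.3])+t;e=Q.apply([1,0,0]);K=[B+48*e-[0,0,38],B-48*e-[0,0,38]]
print('origin',B-[0,0,38])
for n in('w7','s4','d4'):print(n,proj(n,K).tolist())
g=cv2.cvtColor(d,cv2.COLOR_BGR2GRAY)
print('side feet');print(g[252:268,328:348]);print(g[252:268,380:400])
g=cv2.cvtColor(w['pixels'],cv2.COLOR_BGR2GRAY).astype(int)
print('wrist');print(g[195,276:362].tolist())
g=cv2.cvtColor(s,cv2.COLOR_BGR2GRAY);print('scene');print(g[204:222,314:334])
```

```text
clock:23.825 qpos:[ 0.3  0.9 -0.8  1.9  0.9  0.7  0.6] position:[532.4  48.7 271.7] tool_rot:[ 3.1  0.  -3.1] force:[-0.8 -1.4 -1. ] gripper_width:10.187 finger_force:29.594
origin [532.   55.1  85.6]
w7 [[315.2094536093577, 195.14426862791007], [315.97902104628605, 392.5022267672468]]
s4 [[294.8691492737256, 195.10624223767027], [323.57355079152944, 213.91927439862536]]
d4 [[387.7862222764652, 259.76761726390373], [336.21904706582774, 259.050568372613]]
side feet
[[119 122 128 130 131 130 125 108  99 103 105 101  96 100 112 114 119 126
  130 131]
 [117 123 127 130 131 134 131 112 100 104 105 101 103 115 118 116 118 125
  129 130]
 [120 124 129 133 136 141 136 114 101 104 105 101 112 134 129 123 121 126
  130 131]
 [119 124 128 134 141 143 136 111 101 104 105 101 114 137 139 132 125 124
  130 132]
 [120 124 127 128 138 143 136 119 106 106 108 108 120 140 140 133 122 125
  130 130]
 [120 123 124 119 123 139 143 136 123 122 124 127 134 141 139 126 111 123
  130 131]
 [122 124 127 116 111 125 136 141 139 137 140 140 140 139 129 113 107 123
  129 130]
 [121 126 130 124 108 107 120 125 13
[... 3362 characters left out ...]
 102 104
  101 111]
 [103 103 104 102  98  81  93 111 117 119 115 116 111  96  92 103 104 103
  104 109]
 [106 106  99  96  92  90  78  79  95 109 110  98  74  77 100 104 108 109
  102 105]
 [103 101  94  91  90  89  91  45  49  68  70  50  75 102 105 108 107 106
  101  91]
 [ 95  93  89  87  89  93  91  39   8   4  10  32  97 108 107 107 105 101
   95  91]
 [ 95  94  88  89  91  97  99  79  44  31  54  76 105 109 109 102  98  95
   92  89]
 [ 91  88  88  91 100 104 106 104 107 104 107 111 109 104 103  96  94  93
   93  90]
 [ 84  91  94  97 102 101 103 107 105 107 108 106 107 100  94  93  94  92
   91  88]
 [ 91  92  97 102 104 104 104 103 103 107 103 105  96  96  92  93  92  90
   91  90]]
```

Run:
```python
from h import *
from scipy.optimize import least_squares
np.set_printoptions(precision=2,suppress=True)
H=np.array([[482.6,51.7,75],[578.4,58.7,75]]);m=H.mean(0);e=(H[1]-H[0])/96
obsH={'s4':[None,(323.05,217.0)],'d4':[(388.1,263.5),(337.1,263.0)]}
th=np.linspace(0,2*np.pi,90);ring=12*np.c_[np.cos(th),np.sin(th),0*th]
bias={n:np.mean([np.array(q)-proj(n,[H[i]])[0] for i,q in enumerate(v) if q],0) for n,v in obsH.items()};print(bias)
# (cam, foot sign, umin, umax, vmax)
ob=[('s4',1,318.7,328.3,216.1),('d4',1,331.5,344.3,260.4),('d4',-1,383.2,395.8,260.6)]
def f(q):
    r=[]
    for n,s,a,b,v in ob:
        c=m+s*48*e+[q[0],q[1],q[2]];P=proj(n,np.r_[ring,ring+[0,0,5]]+c)+bias[n]
        r+=[P[:,0].min()-a,P[:,0].max()-b,P[:,1].max()-v]
    return r
r=least_squares(f,[0,0,10]);print('offset of feet from holes (world x,y,z)',r.x,r.fun)
```

```text
{'s4': array([-0.11,  0.63]), 'd4': array([ 0.11, -0.95])}
offset of feet from holes (world x,y,z) [-0.95  1.59 15.26] [-0.23  0.03 -0.1  -0.3  -0.02 -0.14 -0.22  0.39  0.21]
```

Emit:
servo_tool([
  [5,-0.8,-1.1,1.2,0,0,0],
  [5,0,0,1.3,0,0,0],
  [5,0,0,0,0,0,0],
  [5,0,0,0,0,0,0],
  [5,0,0,0,0,0,0],
  [5,0,0,0,0,0,0],
])

```text
clock: 24.72
position: [533.3, 47.5, 269.1]
tool_rot: [3.098, 0.0, -3.074]
force: [0.0, 0.0, -1.2]
gripper_width: 10.2
finger_force: 29.6
```

Run:
```python
from h import *
st();d=snap('side','d5.png')['pixels'];s=snap('scene','s5.png')['pixels']
np.set_printoptions(linewidth=150)
g=cv2.cvtColor(d,cv2.COLOR_BGR2GRAY);print(g[256:266,329:347]);print(g[256:266,381:399])
g=cv2.cvtColor(s,cv2.COLOR_BGR2GRAY);print(g[211:221,316:332])
```

```text
clock:24.725 qpos:[ 0.287  0.898 -0.784  1.93   0.921  0.705  0.588] position:[533.289  47.535 269.133] tool_rot:[ 3.098  0.    -3.074] force:[ 0.037  0.041 -1.21 ] gripper_width:10.158 finger_force:29.594
[[124 127 134 143 143 129 107 103 106 104 105 122 138 137 128 121 126 130]
 [122 122 125 142 143 134 116 111 108 109 115 126 141 140 128 117 124 130]
 [124 122 117 135 141 140 132 128 127 128 132 137 139 132 118 113 123 129]
 [125 125 116 119 128 137 141 143 142 142 141 140 130 117 107 114 125 130]
 [126 131 122 107 108 120 127 130 133 130 128 122 112 101 106 118 124 131]
 [126 131 129 119 107 105 103 108 111 108 105 103 104 106 113 118 125 129]
 [126 132 132 130 117  95  77  76  78  77  76  89 109 114 117 120 125 129]
 [127 132 133 132 120  83  33  24  28  29  33  73 110 115 118 120 123 129]
 [128 133 134 135 126 101  59  35  32  37  59  91 112 114 117 119 123 129]
 [127 132 134 134 132 123 107  90  87  88 100 113 116 115 117 120 124 129]]
[[232 226 197 160 147 127 100 104 105 107 143 199 213 214 228 228 227 223]
 [230 219 164 145 138 122  99 103 106 106 115 143 155 188 223 228 22
[... 578 characters left out ...]
120 127 154 189 198 214 229]]
[[ 99 103 103 110 116  94  67  70  73  70 112 110 101  96  97  99]
 [104 103 105 112 113  98  69  71  72  73 112 117 105 101 104 102]
 [104 104 104 107 113 103  74  72  72  75 112 116 107 107 102 103]
 [107 102  96  91 109 118 107  89  95 102 115 115  97 103 104 105]
 [102  95  92  78 103 115 117 117 116 116 111  97  89 105 107 107]
 [ 96  93  89  86  78  82 107 110 113 105  76  78  99 109 105 106]
 [ 89  88  88  90  81  53  65  69  71  77  81 104 107 108 106 101]
 [ 86  87  90  98  96  76  45  32  50  77 102 107 106 104  98  95]
 [ 90  92 100  98 108 104 105 101 103 107 108 107 103  96  96  91]
 [ 91 100 100 104 103 105 106 107 107 106 105 102  93  97  92  93]]
```

```bash
python3 -c "
from rig import env
print(env.job_done())"
```

```text
the job is handed in; nothing more can be done
None
```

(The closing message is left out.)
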